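# Turn the soldered card over and open the cleaner bottle

### The arm

A 6-joint arm with a two-finger parallel gripper is mounted at the origin on the work surface. World frame = base frame: x ahead of the robot, y to its left, z up, the work surface at z = 0. Lengths are in m, angles in rad, forces in N, time in s.
With the tool pointing down it reaches from about 0.325 to 0.775 m from the base axis. Payload 5.5 kg.
Tool frame: the origin (TCP) lies midway between the tips of the shut fingers; the grasp point (between the pads) lies 19 mm behind it; z points along the fingers, y is the direction in which the jaws open and shut (so a half turn about z gives the same grasp; the last joint's range is limited). The gripper opens to 85 mm and grips with 20 to 120 N. Pads are 22 mm wide; open, the fingers measure 114 mm over their backs; the gripper's body (76 mm by 85 mm) begins 54 mm behind the grasp point. The pads swing forward as they close: fully open they stand 13 mm farther back than shut.
Start: joints at [1.115, 0.091, 1.231, -0, 1.82, -0.057], TCP at [0.233, 0.553, 0.231] pointing down, gripper open.
Joint ranges: [-2.87, 2.87], [-0.86, 2.18], [0.17, 2.46], [-1.51, 4.65], [0.06, 2.69], [-2.65, 2.65]. Speed limits (rad/s): [2.57, 2.57, 3.01, 3.14, 3.14, 3.14].

### API

Orientations are given as a unit quaternion [w, x, y, z].
In Python, from rig import r, camera, calibration gives the robot as it stands. The module is installed in compiled form; this text tells all that it offers.
- The arm moves only by the tool carry_out, never from a script. Its argument "rows" is a list of rows, each an object with "travel": the shift along the world's x, y, z in m, a list of three; "dr": the turn, a rotation vector about the world's x, y, z in rad, a list of three. In form: [{"travel": [tx, ty, tz], "dr": [rx, ry, rz]}, ...]. A call has exactly 10 rows; each row shifts and turns the commanded pose from where the row before left it; what a row does not reach is not made up. A row lasts 1/12 s, in which the tool goes at most 41.7 mm and 7.16 degrees, less where a joint would pass 70% of its speed; a pose out of reach is approached as far as the arm can. A call with a gripper value outside its range is refused whole. "claw" is the opening, from -1 (shut) to 1 (fully open), set as the call begins (left out, the last holds). The fingers move at their own pace and stop on an object; "squeeze" is the grip in N (left out, the last holds). Time passes only in rows, so rows that do not move let the fingers close, or fill a call up. It gives the time, the measured TCP pose, the force and the opening at its end, in the units of the state.
- r.sense(): the state, without advancing time (a new reading comes with each control period).
- camera(name): name is "scene" or "top" or "wrist"; returns the picture (400x640x3 uint8, red, green, blue); there is no depth.
- calibration(name): a dict with "mtx" (3x3 intrinsics, pixels), "world_to_cam" (4x4, takes a point from world to camera coordinates); the wrist camera has in their place "T_tool_cam" (4x4, takes a point from camera to tool coordinates, whose origin is the TCP and whose axes are the flange's). Camera axes: x right, y down, z forward; pixel columns grow to the right and rows downward; lengths in m; the calibration is good to about 2 mm. A picture is of the moment at which its call begins: read the wrist's pose just before it. calibration takes no time and is no camera call.
- r.close_job(): hands the job in, once; it reports no verdict.
The state is a dict: "clock": time; "q": joint angles; "joint_velocities": joint speeds; "effort": joint torques, N m; "tcp_pos": TCP position; "orientation": TCP orientation; "contact_force": force on the tool from outside, world axes, zero at the start; "moment": the same for the moment, N m; "width": finger opening in m.
Only numpy, scipy, OpenCV 4.12 (cv2) and the standard library are available. Lean on these libraries where they do the work, as an engineer would, in place of code of your own. Each camera call takes 0.05 s, during which the arm holds its last target. There are 200 camera calls.

### The job

The flux is to be washed off the card in the turning holder: turn the card over in its holder so that its solder side faces up and lies level, and leave it so. Then open the cleaner bottle that stands in its well: press the safety cap down, turn it anticlockwise while it is held down, and lift it straight off. Finish while still holding the cap upright about 6 cm straight above the open mouth; nothing is put down at the end, and the loose things on the bench stay where they are.

Things in the scene. Friction and masses are not known exactly. Their poses are not given: they have to be found in the camera images.
- holder: Card holder, fixed to the bench: grey base plate 130 (x) x 210 (y) x 10 mm with two aluminium posts 26 (x) x 14 (y) mm, 114 mm high, at y = -91 and +91 mm. Origin: centre of the base's underside, on the bench; z up, y along the turning axis. Between the posts turns a frame that carries the card.
- axis_mid (a point): Middle of the frame's horizontal turning axis, 100 mm above the bench, midway between the posts; its axes are those of the holder.
- card_frame (a joint): Angle of the frame about the holder's y axis, rad. 0: card level, component side (black chips) up; starts within 0.25 of it. Turns either way to stops at -3.14 and +3.14: card level, solder side (rows of tin dots) up. Growing from 0, rail A (on the holder's -x side) goes down and rail B comes up and over. Stiff hinge: stays where it is left; about 2 N on a rail moves it.
- rail_a (a point): Middle of long rail A, on the frame, 40 mm from the axis; z axis points out of the card's component side. The frame is 88 mm by 150 mm (along y); its long rails are aluminium bars 8 x 8 mm, 150 mm long; this point is the centre of the bar's section. Chips stand up to 7 mm, two small round cans 12 mm above the card's middle plane.
- rail_b (a point): Middle of long rail B, the same on the other side of the frame, 40 mm from the axis. A black hand knob of 32 mm diameter turns with the frame outside the +y post.
- bottle: Cleaner bottle, fixed: square plastic bottle 72 x 72 mm in an aluminium well 84 x 84 mm (60 mm high, plate 116 x 116 mm) screwed to the bench, so that it neither turns nor lifts. Its shoulder slopes from the flat top at 124 mm height to the neck at 136 mm. Origin: on the bench under the neck's axis; z up.
- bottle_mouth (a point): Centre of the bottle's round open mouth (neck rim, neck 29 mm outside diameter, lugs to 38 mm), 172 mm above the bench, on the neck's axis; axes as the bottle's.
- cap: White ribbed push-and-turn cap, 49 mm diameter, 28 mm high, 40 g, on the bottle. Origin: centre of its underside, while locked 16 mm below the mouth (156 mm over the bench; top at 184); z up. Sprung: press it down 4 mm or more (7 N; at 6 mm, 9 N, it bottoms), keep it down, turn it anticlockwise from above by 50 to 130 degrees (70 is right; clockwise is blocked), then lift.
- tweezers: Steel tweezers 125 x 14 mm, 8 mm high, lying along x; loose bystander, to be left alone; origin at the centre of its underside.
- solder_reel: Small black reel of solder wire, 52 mm diameter, 38 mm high; loose bystander, to be left alone; origin at the centre of its underside.
- flux_brush: Small black-handled brush, about 135 mm long, 12 mm wide; loose bystander, to be left alone; origin at the centre of its underside.
- screwdriver: Screwdriver lying flat, handle to its -x; loose bystander, to be left alone; origin at the centre of its underside.
- swab_cup: Steel cup, 54 mm diameter, 62 mm high, with cotton swabs standing up to 90 mm; loose bystander, to be left alone; origin at the centre of its underside.
- spare_card: Loose circuit card 70 x 110 mm with chips, lying flat; loose bystander, to be left alone; origin at the centre of its underside.
- pump_flask: Amber flask 52 x 52 mm with a black pump head, about 100 mm high; loose bystander, to be left alone; origin at the centre of its underside.
There are look-alikes about, which are no part of the job. What is shaped like the cap but yellow is not meant.

How it is judged:
By the outcome, as a careful person would: the job done as asked, in the order asked, and still so for the second after the job is handed in, while the arm keeps its last pose, push and grip.
It also fails if it takes over 54 s, if anything falls off the work surface, if the arm or the gripper's body presses on something with over 40 N, if the wrist force passes 120 N, or if a joint passes its speed limit or range.

## Working session

There is one attempt and no reset: what is moved stays moved. The work goes in short steps, Python scripts to look and compute and a tool call to move; the robot and the scene stay as the last step left them, time stands still between calls to the robot, and variables do not carry over. Pictures are saved under pics/ and viewed, about 8 in all and at most 12, crops included, and the job is handed in when it is done.

Besides the shell and the picture viewer there is one more tool, called after ">>>" as name(argument=value, ...) on one line, values as JSON. carry_out: Moves the arm, as the interface text tells. Its arguments: {"type":"object","properties":{"rows":{"type":"array","items":{"type":"object","properties":{"travel":{"type":"array","items":{"type":"number"}},"dr":{"type":"array","items":{"type":"number"}}}}},"claw":{"type":"number"},"squeeze":{"type":"number"}},"required":["rows"]}

```bash
mkdir -p pics; ls
python3 - <<'E'
from rig import r,camera,calibration
import cv2,numpy as np
for n in("scene","top"):
    cv2.imwrite(f"pics/{n}0.png",camera(n)[:,:,::-1]); c=calibration(n); print(n,np.round(c["mtx"],1).tolist(),np.round(c["world_to_cam"],4).tolist())
print(np.round(calibration("wrist")["T_tool_cam"],4).tolist())
print(r.sense())
E
```

```text
pics
scene [[512.5, 0.0, 320.5], [0.0, 512.5, 199.3], [0.0, 0.0, 1.0]] [[-0.5484, 0.8362, -0.0052, 0.2432], [0.5194, 0.3357, -0.7859, -0.1769], [-0.6554, -0.4337, -0.6184, 1.8011], [0.0, 0.0, 0.0, 1.0]]
top [[393.0, 0.0, 315.5], [0.0, 393.0, 199.7], [0.0, 0.0, 1.0]] [[-0.0046, -1.0, 0.0072, 0.0194], [-0.9926, 0.0037, -0.1216, 0.5167], [0.1216, -0.0077, -0.9926, 0.9348], [0.0, 0.0, 0.0, 1.0]]
[[0.0006, -0.9544, -0.2986, 0.0777], [1.0, 0.0002, 0.0014, -0.0009], [-0.0013, -0.2986, 0.9544, -0.1418], [0.0, 0.0, 0.0, 1.0]]
{'clock': 0.1, 'q': array([ 1.11530848e+00,  9.18013992e-02,  1.23182504e+00, -5.34154744e-05,
        1.81976779e+00, -5.66994127e-02]), 'joint_velocities': array([-0.00050787, -0.00099087, -0.00212865, -0.0023089 , -0.00038813,
        0.00056251]), 'effort': array([ 2.65168164e-03, -4.60215855e+01, -4.19220579e+01, -2.67138375e-06,
        1.05603467e-02, -4.67371081e-05]), 'tcp_pos': array([0.23288476, 0.5526789 , 0.23021961]), 'orientation': array([-2.03127365e-04,  1.98081934e-01,  9.80185052e-01, -8.77970026e-04]), 'contact_force': array([-0.54552475, -0.78994796, -0.38449799]), 'moment': array([-0.01458351,  0.00388659, -0.03706207]), 'width': 0.0854066720858198}
```

View pics/scene0.png

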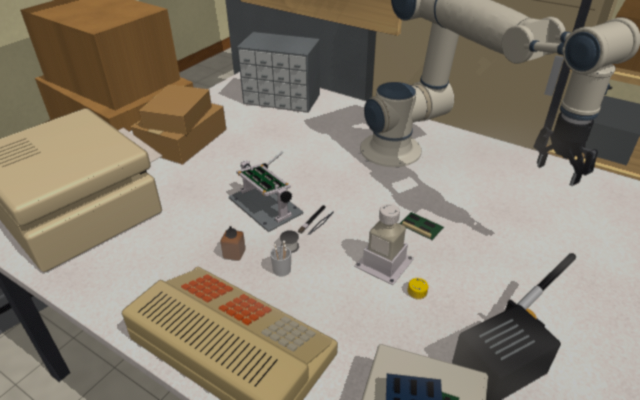

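View pics/top0.png

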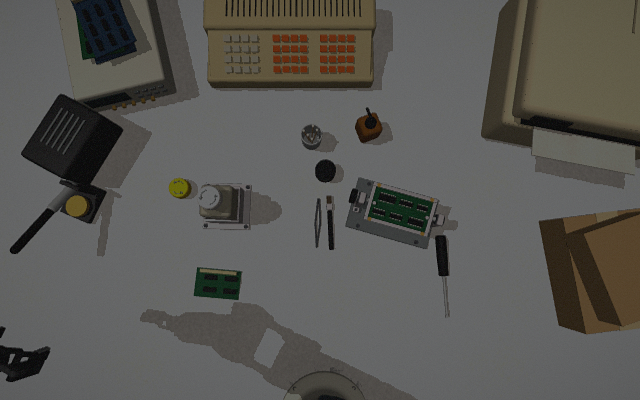

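The white cap is on the bottle at top (210,197), scene (388,213). It could be confused with the yellow cap at top (179,188) and the yellow sponge tin at top (76,206), so I choose the white one. The holder is at top (390,212), with its knob at (352,195) on the +y side.

```bash
cat > h.py <<'E'
from rig import r,camera,calibration
import cv2,numpy as np
from scipy.spatial.transform import Rotation as R
def pose(s=None):
    s=s or r.sense(); T=np.eye(4); w,x,y,z=s["orientation"]; T[:3,:3]=R.from_quat([x,y,z,w]).as_matrix(); T[:3,3]=s["tcp_pos"]; return T
def cam(n,T=None):
    c=calibration(n)
    return c["mtx"],(np.linalg.inv(c["world_to_cam"]) if n!="wrist" else T@c["T_tool_cam"])
def ray(n,uv,z,T=None):
    K,C=cam(n,T); d=C[:3,:3]@np.linalg.solve(K,[uv[0],uv[1],1]); o=C[:3,3]; return o+d*(z-o[2])/d[2]
def proj(n,p,T=None):
    K,C=cam(n,T); q=K@(np.linalg.inv(C)@np.r_[p,1])[:3]; return q[:2]/q[2]
def tri(obs):
    A=np.zeros((3,3));b=np.zeros(3)
    for n,uv,T in obs:
        K,C=cam(n,T); d=C[:3,:3]@np.linalg.solve(K,[uv[0],uv[1],1]); d/=np.linalg.norm(d); P=np.eye(3)-np.outer(d,d); A+=P;b+=P@C[:3,3]
    return np.linalg.solve(A,b)
E
python3 - <<'E'
from h import *
a=cv2.imread("pics/top0.png")
c1=cv2.resize(a[165:265,330:460],None,fx=5,fy=5,interpolation=cv2.INTER_CUBIC)
c2=cv2.resize(a[165:265,165:260],None,fx=5,fy=5,interpolation=cv2.INTER_CUBIC)
cv2.imwrite("pics/crop1.png",cv2.resize(np.hstack([c1[:,:],c2]),None,fx=.7,fy=.7))
print("cap",tri([("top",(210,196),None),("scene",(388,210),None)]))
for uv,z in(((210,195),.184),((390,211),.0),((401,207),.1),((352,195),.1),((324,170),.02),((311,135),.03),((368,125),.05),((441,250),.01),((318,222),0),((330,222),0),((179,188),.02)): print(uv,ray("top",uv,z).round(3))
print(cam("wrist",pose())[0], cam("top")[1][:3,3])
E
```

```text
cap [0.50670253 0.23879484 0.17849251]
(210, 195) [0.509 0.236 0.184]
(390, 211) [ 0.491 -0.172  0.   ]
(401, 207) [ 0.491 -0.177  0.1  ]
(352, 195) [ 0.519 -0.066  0.1  ]
(324, 170) [ 0.593 -0.005  0.02 ]
(311, 135) [0.681 0.028 0.03 ]
(368, 125) [ 0.7   -0.113  0.05 ]
(441, 250) [ 0.392 -0.294  0.01 ]
(318, 222) [0.464 0.011 0.   ]
(330, 222) [ 0.464 -0.019  0.   ]
(179, 188) [0.549 0.357 0.02 ]
[[299.37407829   0.         319.52909948]
 [  0.         299.37407829 206.43956051]
 [  0.           0.           1.        ]] [0.39927509 0.02471626 0.99056611]
```

View pics/crop1.png

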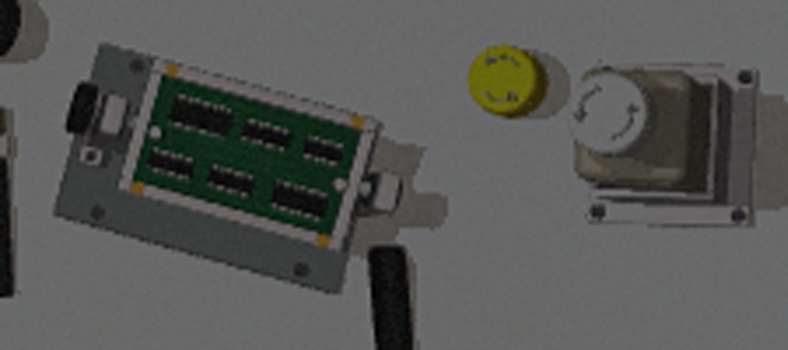

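The crop shows the component side up, the knob at the +y post, and the white arrowed cap on the bottle at (610,112). I'll move the wrist camera over the holder.

>>> carry_out(rows=[{"travel": [0.0128, -0.0362, 0.001], "dr": [0, 0, 0.007]}, {"travel": [0.0128, -0.0362, 0.001], "dr": [0, 0, 0.007]}, {"travel": [0.0128, -0.0362, 0.001], "dr": [0, 0, 0.007]}, {"travel": [0.0128, -0.0362, 0.001], "dr": [0, 0, 0.007]}, {"travel": [0.0128, -0.0362, 0.001], "dr": [0, 0, 0.007]}, {"travel": [0.0128, -0.0362, 0.001], "dr": [0, 0, 0.007]}, {"travel": [0.0128, -0.0362, 0.001], "dr": [0, 0, 0.007]}, {"travel": [0.0128, -0.0362, 0.001], "dr": [0, 0, 0.007]}, {"travel": [0.0128, -0.0362, 0.001], "dr": [0, 0, 0.007]}, {"travel": [0.0128, -0.0362, 0.001], "dr": [0, 0, 0.007]}], claw=-1)

```text
clock: 0.93
tcp_pos: [0.3609, 0.1892, 0.241]
orientation: [-0.0, 0.163, 0.987, -0.0]
contact_force: [0.8, 0.1, 0.1]
width: 0.0002
```

>>> carry_out(rows=[{"travel": [0.0128, -0.0362, 0.001], "dr": [0, 0, 0.007]}, {"travel": [0.0128, -0.0362, 0.001], "dr": [0, 0, 0.007]}, {"travel": [0.0128, -0.0362, 0.001], "dr": [0, 0, 0.007]}, {"travel": [0.0128, -0.0362, 0.001], "dr": [0, 0, 0.007]}, {"travel": [0.0128, -0.0362, 0.001], "dr": [0, 0, 0.007]}, {"travel": [0.0128, -0.0362, 0.001], "dr": [0, 0, 0.007]}, {"travel": [0.0128, -0.0362, 0.001], "dr": [0, 0, 0.007]}, {"travel": [0.0128, -0.0362, 0.001], "dr": [0, 0, 0.007]}, {"travel": [0.0128, -0.0362, 0.001], "dr": [0, 0, 0.007]}, {"travel": [0, 0, 0], "dr": [0, 0, 0]}])

```text
clock: 1.77
tcp_pos: [0.4768, -0.1404, 0.2483]
orientation: [-0.001, 0.135, 0.991, -0.001]
contact_force: [0.6, 0.7, -0.7]
width: -0.0002
```

Run:
```python
from h import *
T=pose(); im=camera("wrist"); np.save("w1.npy",T); cv2.imwrite("pics/w1.png",im[:,:,::-1]); print(T.round(4), r.sense()["clock"], r.sense()["width"])
```

```text
[[-0.9634  0.268  -0.0028  0.4768]
 [ 0.268   0.9634 -0.0015 -0.1404]
 [ 0.0023 -0.0022 -1.      0.2483]
 [ 0.      0.      0.      1.    ]] 1.8167 -0.00013320688981929734
```

View pics/w1.png

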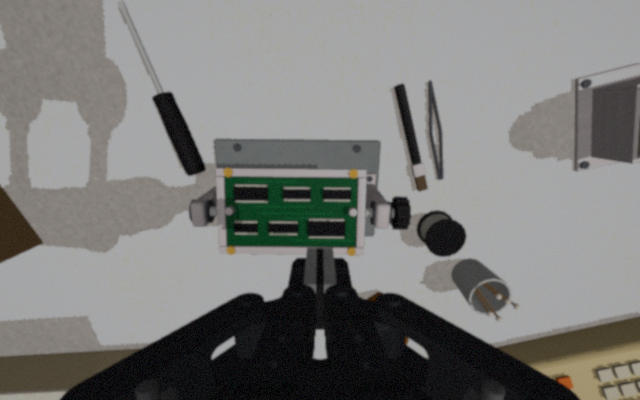

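The wrist view shows the holder with rail A along row 173 and rail B along row 250. The plate's near edge runs from (217,140) to (380,140), and the posts are at (203,212) and (378,212).

Run:
```python
from h import *
T=np.load("w1.npy")
p=lambda uv,z: ray("wrist",uv,z,T)
a,b=p((215,140),.01),p((380,140),.01)
d=b-a; L=np.linalg.norm(d[:2]); y=d[:2]/L; x=np.array([y[1],-y[0]])
print("plate",a,b,L,"yaw",np.degrees(np.arctan2(-y[0],y[1])), "center",(a+b)[:2]/2+x*.065)
for z in(.095,.1,.104,.108):
    c=[p(u,z)[:2] for u in((217,170),(366,170),(364,252),(219,254))]
    print(z,"frame w",np.linalg.norm(c[3]-c[0]),np.linalg.norm(c[2]-c[1]),"l",np.linalg.norm(c[1]-c[0]),np.linalg.norm(c[2]-c[3]),"mid",np.mean(c,0),"yaw",np.degrees(np.arctan2(*(-(c[1]-c[0])[[0]]),(c[1]-c[0])[1])))
im=cv2.imread("pics/w1.png"); cv2.imwrite("pics/w1c.png",cv2.resize(im[125:275,180:430],None,fx=3,fy=3,interpolation=cv2.INTER_CUBIC))
```

```text
plate [ 0.39755619 -0.2541397   0.01      ] [ 0.45245856 -0.05627498  0.01      ] 0.20534048730901394 yaw -15.507965763754607 center [ 0.48764094 -0.17258654]
0.095 frame w 0.09238703094502694 0.0896982345495449 l 0.14830529687829652 0.1574702491008046 mid [ 0.48973072 -0.17494575] yaw -15.503195697434307
0.1 frame w 0.09082263206450597 0.08817936532863127 l 0.14579402838055922 0.15480378954594326 mid [ 0.48824579 -0.17401579] yaw -15.503195697434304
0.104 frame w 0.08957111296008921 0.08696426995190011 l 0.14378501358236934 0.15267062190205402 mid [ 0.48705784 -0.17327183] yaw -15.503195697434307
0.108 frame w 0.08831959385567245 0.08574917457516917 l 0.14177599878417954 0.1505374542581649 mid [ 0.48586989 -0.17252786] yaw -15.503195697434307
```

View pics/w1c.png

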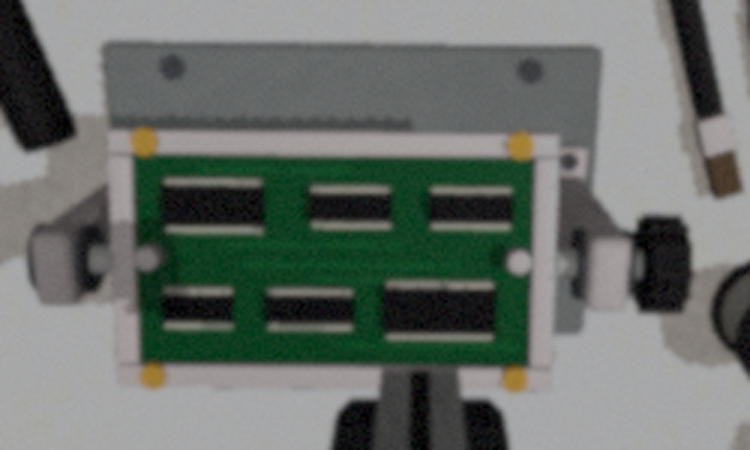

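Frame is at about θ = +0.2 rad (rail A low). The axis midpoint is about (0.488, -0.173) with yaw -15.5°. I'll press rail A down first, then sweep rail B over.

>>> carry_out(rows=[{"travel": [-0.0033, -0.002, -0.0133], "dr": [0, 0, 0]}, {"travel": [-0.0033, -0.002, -0.0133], "dr": [0, 0, 0]}, {"travel": [-0.0033, -0.002, -0.0133], "dr": [0, 0, 0]}, {"travel": [-0.0033, -0.002, -0.0133], "dr": [0, 0, 0]}, {"travel": [-0.0033, -0.002, -0.0133], "dr": [0, 0, 0]}, {"travel": [-0.0033, -0.002, -0.0133], "dr": [0, 0, 0]}, {"travel": [-0.0033, -0.002, -0.0133], "dr": [0, 0, 0]}, {"travel": [-0.0033, -0.002, -0.0133], "dr": [0, 0, 0]}, {"travel": [-0.0033, -0.002, -0.0133], "dr": [0, 0, 0]}, {"travel": [-0.0033, -0.002, -0.0133], "dr": [0, 0, 0]}])

```text
clock: 2.65
tcp_pos: [0.4428, -0.1538, 0.1166]
orientation: [-0.0, 0.132, 0.991, 0.0]
contact_force: [-0.3, 0.8, 0.1]
width: 0.0
```

>>> carry_out(rows=[{"travel": [0, 0, -0.005], "dr": [0, 0, 0]}, {"travel": [0, 0, -0.005], "dr": [0, 0, 0]}, {"travel": [0, 0, -0.005], "dr": [0, 0, 0]}, {"travel": [0, 0, -0.005], "dr": [0, 0, 0]}, {"travel": [0.001, 0, -0.005], "dr": [0, 0, 0]}, {"travel": [0.0015, -0.0005, -0.005], "dr": [0, 0, 0]}, {"travel": [0.0015, -0.0005, -0.005], "dr": [0, 0, 0]}, {"travel": [0.002, -0.0005, -0.005], "dr": [0, 0, 0]}, {"travel": [0.002, -0.0006, -0.003], "dr": [0, 0, 0]}, {"travel": [0, 0, 0], "dr": [0, 0, 0]}])

```text
clock: 3.48
tcp_pos: [0.4513, -0.157, 0.0734]
orientation: [-0.0, 0.133, 0.991, 0.0]
contact_force: [-0.9, -0.2, 0.3]
width: -0.0001
```

>>> carry_out(rows=[{"travel": [-0.0116, 0.0032, 0.005], "dr": [0, 0, 0]}, {"travel": [0, 0, 0.023], "dr": [0, 0, 0]}, {"travel": [0, 0, 0.023], "dr": [0, 0, 0]}, {"travel": [0, 0, 0.023], "dr": [0, 0, 0]}, {"travel": [0, 0, 0.023], "dr": [0, 0, 0]}, {"travel": [0.02, -0.0055, 0], "dr": [0, 0, 0]}, {"travel": [0.02, -0.0055, 0], "dr": [0, 0, 0]}, {"travel": [0.02, -0.0055, 0], "dr": [0, 0, 0]}, {"travel": [0.02, -0.0055, 0], "dr": [0, 0, 0]}, {"travel": [0.02, -0.0055, 0], "dr": [0, 0, 0]}])

```text
clock: 4.32
tcp_pos: [0.5406, -0.1816, 0.171]
orientation: [-0.0, 0.133, 0.991, -0.0]
contact_force: [0.2, -0.2, -0.6]
width: 0.0002
```

Run:
```python
from h import *
T=pose(); np.save("w2.npy",T); w=camera("wrist")[:,:,::-1]; s=camera("scene")[:,:,::-1]
print(T[:3,3], r.sense()["clock"])
a=cv2.resize(w[100:300,150:450],(600,400)); b=cv2.resize(s[140:240,210:340],None,fx=2,fy=2,interpolation=cv2.INTER_CUBIC)
o=np.zeros((600,600,3),np.uint8); o[:400]=a; o[400:,:260]=b; cv2.imwrite("pics/w2.png",o)
```

```text
[ 0.54058999 -0.18163496  0.17096345] 4.4167
```

View pics/w2.png

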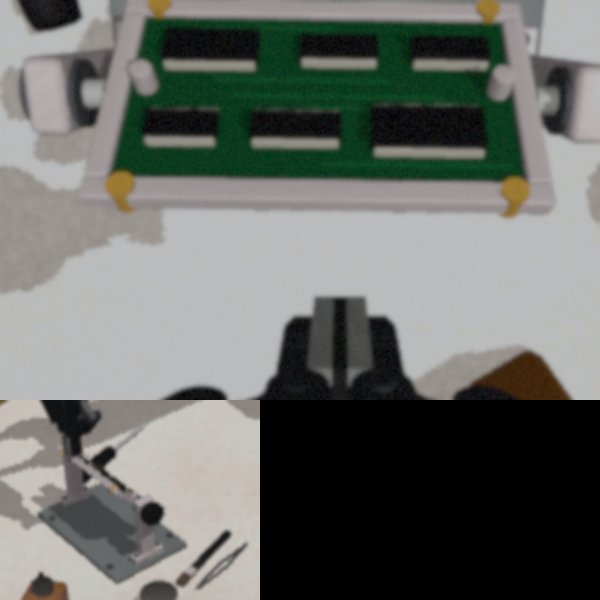

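The card is tilted about 50° with rail B raised (row 190, cols 90-550 in the picture) and the finger clear on the far side. Next I'll sweep B over.

>>> carry_out(rows=[{"travel": [0, 0, -0.0113], "dr": [0, 0, 0]}, {"travel": [0, 0, -0.0113], "dr": [0, 0, 0]}, {"travel": [0, 0, -0.0113], "dr": [0, 0, 0]}, {"travel": [0, 0, -0.0113], "dr": [0, 0, 0]}, {"travel": [-0.0074, 0.0021, 0.0023], "dr": [0, 0, 0]}, {"travel": [-0.0074, 0.0021, 0.0023], "dr": [0, 0, 0]}, {"travel": [-0.0074, 0.0021, 0.0023], "dr": [0, 0, 0]}, {"travel": [-0.0048, 0.0013, 0.001], "dr": [0, 0, 0]}, {"travel": [-0.0048, 0.0013, 0.001], "dr": [0, 0, 0]}, {"travel": [-0.0048, 0.0013, 0.001], "dr": [0, 0, 0]}])

```text
clock: 5.25
tcp_pos: [0.5026, -0.1709, 0.1368]
orientation: [0.001, 0.133, 0.991, -0.0]
contact_force: [3.0, 0.9, 1.2]
width: 0.0002
```

>>> carry_out(rows=[{"travel": [-0.0063, 0.0017, 0.0005], "dr": [0, 0, 0]}, {"travel": [-0.0063, 0.0017, 0.0005], "dr": [0, 0, 0]}, {"travel": [-0.0051, 0.0014, -0.001], "dr": [0, 0, 0]}, {"travel": [-0.0051, 0.0014, -0.001], "dr": [0, 0, 0]}, {"travel": [-0.004, 0.0011, -0.0031], "dr": [0, 0, 0]}, {"travel": [-0.004, 0.0011, -0.0031], "dr": [0, 0, 0]}, {"travel": [-0.0039, 0.0011, -0.0044], "dr": [0, 0, 0]}, {"travel": [-0.0039, 0.0011, -0.0044], "dr": [0, 0, 0]}, {"travel": [-0.0034, 0.0009, -0.0042], "dr": [0, 0, 0]}, {"travel": [-0.0034, 0.0009, -0.0042], "dr": [0, 0, 0]}])

```text
clock: 6.08
tcp_pos: [0.4572, -0.1586, 0.111]
orientation: [-0.0, 0.133, 0.991, 0.0]
contact_force: [2.3, -0.2, 1.3]
width: -0.0001
```

>>> carry_out(rows=[{"travel": [-0.001, 0.0003, -0.002], "dr": [0, 0, 0]}, {"travel": [-0.001, 0.0003, -0.002], "dr": [0, 0, 0]}, {"travel": [-0.001, 0.0003, -0.002], "dr": [0, 0, 0]}, {"travel": [-0.001, 0.0003, -0.001], "dr": [0, 0, 0]}, {"travel": [0, 0, 0], "dr": [0, 0, 0]}, {"travel": [0, 0, 0], "dr": [0, 0, 0]}, {"travel": [0, 0, 0], "dr": [0, 0, 0]}, {"travel": [0, 0, 0], "dr": [0, 0, 0]}, {"travel": [0, 0, 0], "dr": [0, 0, 0]}, {"travel": [0, 0, 0], "dr": [0, 0, 0]}])

```text
clock: 6.92
tcp_pos: [0.4535, -0.1575, 0.1045]
orientation: [-0.0, 0.133, 0.991, 0.0]
contact_force: [0.4, 0.1, 0.0]
width: -0.0
```

>>> carry_out(rows=[{"travel": [0, 0, -0.001], "dr": [0, 0, 0]}, {"travel": [0, 0, 0], "dr": [0, 0, 0]}, {"travel": [0, 0, 0], "dr": [0, 0, 0]}, {"travel": [0, 0, 0], "dr": [0, 0, 0]}, {"travel": [0, 0, 0], "dr": [0, 0, 0]}, {"travel": [0, 0, 0], "dr": [0, 0, 0]}, {"travel": [0, 0, 0], "dr": [0, 0, 0]}, {"travel": [0, 0, 0], "dr": [0, 0, 0]}, {"travel": [0, 0, 0], "dr": [0, 0, 0]}, {"travel": [0, 0, 0], "dr": [0, 0, 0]}])

```text
clock: 7.75
tcp_pos: [0.4537, -0.1575, 0.104]
orientation: [0.0, 0.132, 0.991, -0.0]
contact_force: [-1.2, 0.6, 5.0]
width: 0.0
```

>>> carry_out(rows=[{"travel": [0, 0, -0.001], "dr": [0, 0, 0]}, {"travel": [0, 0, 0], "dr": [0, 0, 0]}, {"travel": [0, 0, 0], "dr": [0, 0, 0]}, {"travel": [0, 0, 0], "dr": [0, 0, 0]}, {"travel": [0, 0, 0], "dr": [0, 0, 0]}, {"travel": [0, 0, 0], "dr": [0, 0, 0]}, {"travel": [0, 0, 0], "dr": [0, 0, 0]}, {"travel": [0, 0, 0], "dr": [0, 0, 0]}, {"travel": [0, 0, 0], "dr": [0, 0, 0]}, {"travel": [0, 0, 0], "dr": [0, 0, 0]}])

```text
clock: 8.58
tcp_pos: [0.4537, -0.1575, 0.1039]
orientation: [0.0, 0.132, 0.991, -0.0]
contact_force: [-3.4, 0.5, 9.8]
width: 0.0
```

The frame sits on its stop, with the finger at z = 0.104 and the force rising to 10 N. I'll lift off and go on to view the bottle.

>>> carry_out(rows=[{"travel": [0, 0, 0.02], "dr": [0, 0, 0]}, {"travel": [0, 0, 0.03], "dr": [0, 0, 0]}, {"travel": [0, 0, 0.03], "dr": [0, 0, 0]}, {"travel": [0, 0, 0.03], "dr": [0, 0, 0]}, {"travel": [0.01, 0.01, 0.03], "dr": [0, 0, 0]}, {"travel": [0.01, 0.02, 0.01], "dr": [0, 0, 0]}, {"travel": [0.01, 0.03, 0.01], "dr": [0, 0, 0]}, {"travel": [0.01, 0.035, 0.01], "dr": [0, 0, 0]}, {"travel": [0.01, 0.035, 0.01], "dr": [0, 0, 0]}, {"travel": [0.01, 0.035, 0.01], "dr": [0, 0, 0]}], claw=1)

```text
clock: 9.42
tcp_pos: [0.5139, 0.009, 0.2923]
orientation: [-0.0, 0.133, 0.991, -0.0]
contact_force: [0.6, -0.2, -0.1]
width: 0.0856
```

Run:
```python
from h import *
T=pose(); np.save("w3.npy",T); cv2.imwrite("pics/w3.png",camera("wrist")[:,:,::-1])
```

>>> carry_out(rows=[{"travel": [0.0036, 0.021, 0], "dr": [0, 0, 0]}, {"travel": [0.0036, 0.021, 0], "dr": [0, 0, 0]}, {"travel": [0.0036, 0.021, 0], "dr": [0, 0, 0]}, {"travel": [0.0036, 0.021, 0], "dr": [0, 0, 0]}, {"travel": [0.0036, 0.021, 0], "dr": [0, 0, 0]}, {"travel": [0.0036, 0.021, 0], "dr": [0, 0, 0]}, {"travel": [0.0036, 0.021, 0], "dr": [0, 0, 0]}, {"travel": [0.0036, 0.021, 0], "dr": [0, 0, 0]}, {"travel": [0.0036, 0.021, 0], "dr": [0, 0, 0]}, {"travel": [0, 0, 0], "dr": [0, 0, 0]}])

```text
clock: 10.3
tcp_pos: [0.5461, 0.1995, 0.2907]
orientation: [-0.001, 0.131, 0.991, 0.0]
contact_force: [0.2, -0.4, -1.2]
width: 0.085
```

Run:
```python
from h import *
s=r.sense(); T=pose(s); np.save("w4.npy",T); a=cv2.imread("pics/w3.png"); b=camera("wrist")[:,:,::-1]; cv2.imwrite("pics/w4.png",b)
print(T.round(4),s["q"].round(3),s["width"])
cv2.imwrite("pics/w34.png",np.vstack([cv2.resize(a,(480,300)),cv2.resize(b,(480,300))]))
```

```text
[[-9.658e-01  2.593e-01 -2.200e-03  5.461e-01]
 [ 2.593e-01  9.658e-01  8.000e-04  1.995e-01]
 [ 2.300e-03  2.000e-04 -1.000e+00  2.907e-01]
 [ 0.000e+00  0.000e+00  0.000e+00  1.000e+00]] [ 2.910e-01  6.300e-02  1.154e+00  1.000e-03  1.926e+00 -1.017e+00] 0.08504125234792581
```

View pics/w34.png

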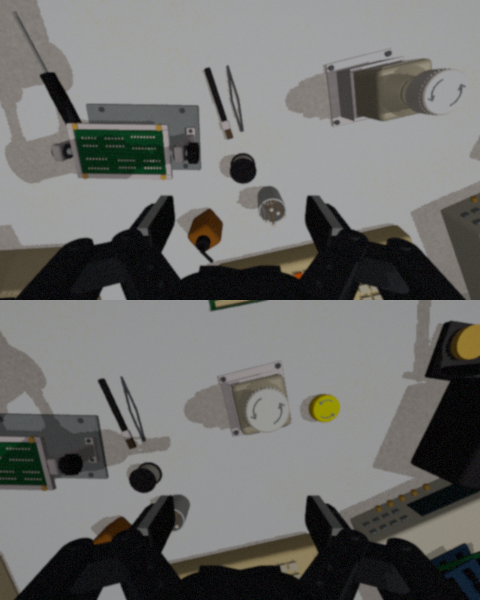

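The upper half shows the card now has its tin-dot (solder) side up and lies level. The lower half shows the white cap at about (356,147) in full-image pixels, with the yellow one beside it. I'll fit the cap-top circle next.

Run:
```python
from h import *
obs=[]
for n,(u,v),rr in(("w3",(585,122),60),("w4",(356,147),50)):
    im=cv2.imread(f"pics/{n}.png"); T=np.load(n+".npy")
    x0,y0=max(u-rr,0),max(v-rr,0); c=im[y0:v+rr,x0:u+rr]
    g=cv2.medianBlur(cv2.cvtColor(c,cv2.COLOR_BGR2GRAY),3)
    hs=cv2.HoughCircles(cv2.resize(g,None,fx=4,fy=4,interpolation=cv2.INTER_CUBIC),cv2.HOUGH_GRADIENT,1,400,param1=80,param2=20,minRadius=85,maxRadius=150)
    cx,cy,R0=hs[0][0]; 
    cc=cv2.resize(c,None,fx=4,fy=4,interpolation=cv2.INTER_CUBIC); cv2.circle(cc,(int(cx),int(cy)),int(R0),(0,0,255),1); cv2.imwrite(f"pics/c_{n}.png",cc)
    uv=(cx/4+x0,cy/4+y0); print(n,uv,R0/4, ray("wrist",uv,.184,T)); obs.append(("wrist",uv,T))
print(tri(obs))
a,b=[cv2.imread(f"pics/c_{n}.png") for n in("w3","w4")]
b=cv2.resize(b,(400,400));a=cv2.resize(a,(400,400)); cv2.imwrite("pics/c34.png",np.hstack([a,b]))
```

```text
Traceback (most recent call last):
TypeError: 'NoneType' object is not subscriptable
```

Run:
```python
from h import *
o=[]
for n,(u,v),rr in(("w3",(585,122),50),("w4",(356,147),50)):
    im=cv2.imread(f"pics/{n}.png"); T=np.load(n+".npy"); c=im[v-rr:v+rr,u-rr:u+rr]
    cc=cv2.resize(c,(400,400),interpolation=cv2.INTER_CUBIC); g=cv2.GaussianBlur(cv2.cvtColor(cc,cv2.COLOR_BGR2GRAY),(0,0),2)
    hs=cv2.HoughCircles(g,cv2.HOUGH_GRADIENT,1,400,param1=40,param2=10,minRadius=85,maxRadius=150)
    if hs is not None:
        cx,cy,R0=hs[0][0]; uv=(cx/4+u-rr,cy/4+v-rr); print(n,uv,R0/4,ray("wrist",uv,.184,T)); cv2.circle(cc,(int(cx),int(cy)),int(R0),(0,0,255),1)
    o.append(cv2.convertScaleAbs(cc,alpha=1.3))
cv2.imwrite("pics/c34.png",np.hstack(o))
```

```text
w3 (np.float32(604.125), np.float32(131.875)) 30.575 [0.51387091 0.24856527 0.184     ]
w4 (np.float32(352.875), np.float32(145.125)) 24.125 [0.50210117 0.23924466 0.184     ]
```

View pics/c34.png

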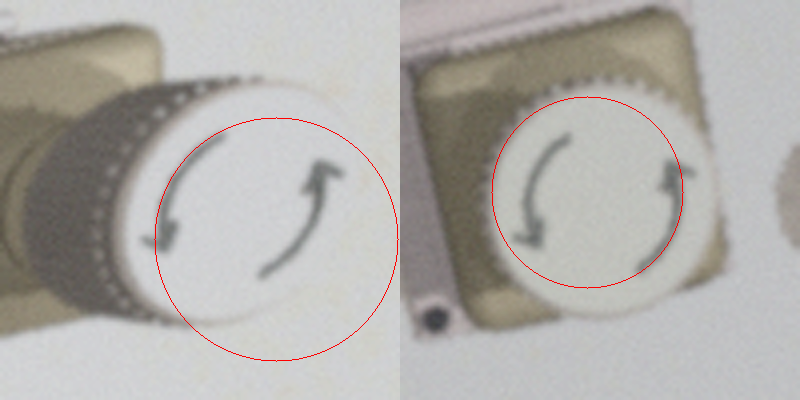

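Run:
```python
from h import *
T3,T4=np.load("w3.npy"),np.load("w4.npy"); a,b=(595.5,123.5),(357,147.6)
print(ray("wrist",a,.184,T3),ray("wrist",b,.184,T4),tri([("wrist",a,T3),("wrist",b,T4)]))
t=[ray("wrist",(306+x/4,97+y/4),.124,T4)[:2] for x,y in((73,327),(22,80),(290,10))]  # bottle-top corners
print(np.degrees(np.arctan2(*(t[0]-t[1])[::-1])),np.linalg.norm(t[0]-t[1]),np.degrees(np.arctan2(*(t[2]-t[1])[::-1])),t)
```

```text
[0.50521346 0.24177047 0.184     ] [0.50492465 0.2420597  0.184     ] [0.50513466 0.24206479 0.18366723]
-3.272235378254955 0.0634383816913248 89.02819904344523 [array([0.53567414, 0.20723505]), array([0.47233919, 0.21085613]), array([0.47348029, 0.27812683])]
```

The cap axis is at (0.505, 0.242) and both views agree within 1 mm. I'll approach with a pre-rotation of -0.6 rad to leave room for the twist.

>>> carry_out(rows=[{"travel": [-0.0041, 0.0042, -0.009], "dr": [0, 0, -0.06]}, {"travel": [-0.0041, 0.0042, -0.009], "dr": [0, 0, -0.06]}, {"travel": [-0.0041, 0.0042, -0.009], "dr": [0, 0, -0.06]}, {"travel": [-0.0041, 0.0042, -0.009], "dr": [0, 0, -0.06]}, {"travel": [-0.0041, 0.0042, -0.009], "dr": [0, 0, -0.06]}, {"travel": [-0.0041, 0.0042, -0.009], "dr": [0, 0, -0.06]}, {"travel": [-0.0041, 0.0042, -0.009], "dr": [0, 0, -0.06]}, {"travel": [-0.0041, 0.0042, -0.009], "dr": [0, 0, -0.06]}, {"travel": [-0.0041, 0.0043, -0.009], "dr": [0, 0, -0.06]}, {"travel": [-0.0041, 0.0044, -0.008], "dr": [0, 0, -0.06]}])

```text
clock: 11.18
tcp_pos: [0.5049, 0.2377, 0.2025]
orientation: [-0.0, 0.421, 0.907, -0.0]
contact_force: [1.0, 0.1, 0.5]
width: 0.0857
```

>>> carry_out(rows=[{"travel": [0, 0, 0], "dr": [0, 0, 0]}, {"travel": [0, 0, -0.009], "dr": [0, 0, 0]}, {"travel": [0, 0, -0.009], "dr": [0, 0, 0]}, {"travel": [0, 0, -0.009], "dr": [0, 0, 0]}, {"travel": [0, 0, -0.009], "dr": [0, 0, 0]}, {"travel": [0, 0, -0.009], "dr": [0, 0, 0]}, {"travel": [0, 0, -0.006], "dr": [0, 0, 0]}, {"travel": [0, 0, 0], "dr": [0, 0, 0]}, {"travel": [0, 0, 0], "dr": [0, 0, 0]}, {"travel": [0, 0, 0], "dr": [0, 0, 0]}])

```text
clock: 12.02
tcp_pos: [0.5052, 0.2389, 0.1531]
orientation: [0.0, 0.419, 0.908, 0.0]
contact_force: [0.4, -0.1, -0.3]
width: 0.0854
```

>>> carry_out(rows=[{"travel": [0, 0.003, -0.003], "dr": [0, 0, 0]}, {"travel": [0, 0, 0], "dr": [0, 0, 0]}, {"travel": [0, 0, 0], "dr": [0, 0, 0]}, {"travel": [0, 0, 0], "dr": [0, 0, 0]}, {"travel": [0, 0, 0], "dr": [0, 0, 0]}, {"travel": [0, 0, 0], "dr": [0, 0, 0]}, {"travel": [0, 0, 0], "dr": [0, 0, 0]}, {"travel": [0, 0, 0], "dr": [0, 0, 0]}, {"travel": [0, 0, 0], "dr": [0, 0, 0]}, {"travel": [0, 0, 0], "dr": [0, 0, 0]}])

```text
clock: 12.85
tcp_pos: [0.505, 0.2418, 0.1496]
orientation: [-0.0, 0.42, 0.908, 0.0]
contact_force: [0.1, -0.8, -0.3]
width: 0.0856
```

>>> carry_out(rows=[{"travel": [0, 0, 0], "dr": [0, 0, 0]}, {"travel": [0, 0, 0], "dr": [0, 0, 0]}, {"travel": [0, 0, 0], "dr": [0, 0, 0]}, {"travel": [0, 0, 0], "dr": [0, 0, 0]}, {"travel": [0, 0, 0], "dr": [0, 0, 0]}, {"travel": [0, 0, 0], "dr": [0, 0, 0]}, {"travel": [0, 0, 0], "dr": [0, 0, 0]}, {"travel": [0, 0, 0], "dr": [0, 0, 0]}, {"travel": [0, 0, 0], "dr": [0, 0, 0]}, {"travel": [0, 0, 0], "dr": [0, 0, 0]}], claw=-1, squeeze=60)

```text
clock: 13.68
tcp_pos: [0.5051, 0.2419, 0.1498]
orientation: [0.0, 0.42, 0.908, 0.0]
contact_force: [-0.2, -0.1, 2.1]
width: 0.0473
```

>>> carry_out(rows=[{"travel": [0, 0, -0.001], "dr": [0, 0, 0]}, {"travel": [0, 0, -0.001], "dr": [0, 0, 0]}, {"travel": [0, 0, -0.001], "dr": [0, 0, 0]}, {"travel": [0, 0, -0.001], "dr": [0, 0, 0]}, {"travel": [0, 0, -0.001], "dr": [0, 0, 0]}, {"travel": [0, 0, -0.001], "dr": [0, 0, 0]}, {"travel": [0, 0, 0], "dr": [0, 0, 0]}, {"travel": [0, 0, 0], "dr": [0, 0, 0]}, {"travel": [0, 0, 0], "dr": [0, 0, 0]}, {"travel": [0, 0, 0], "dr": [0, 0, 0]}])

```text
clock: 14.52
tcp_pos: [0.5051, 0.2419, 0.1446]
orientation: [0.0, 0.419, 0.908, 0.0]
contact_force: [-1.9, -0.3, 7.2]
width: 0.0473
```

>>> carry_out(rows=[{"travel": [0, 0, -0.0008], "dr": [0, 0, 0]}, {"travel": [0, 0, 0], "dr": [0, 0, 0.08]}, {"travel": [0, 0, 0], "dr": [0, 0, 0.08]}, {"travel": [0, 0, 0], "dr": [0, 0, 0.08]}, {"travel": [0, 0, 0], "dr": [0, 0, 0.08]}, {"travel": [0, 0, 0], "dr": [0, 0, 0.08]}, {"travel": [0, 0, 0], "dr": [0, 0, 0.08]}, {"travel": [0, 0, 0], "dr": [0, 0, 0.08]}, {"travel": [0, 0, 0], "dr": [0, 0, 0.08]}, {"travel": [0, 0, 0], "dr": [0, 0, 0.08]}])

```text
clock: 15.35
tcp_pos: [0.5057, 0.242, 0.1443]
orientation: [0.001, 0.071, 0.997, 0.001]
contact_force: [-0.0, -0.3, 8.0]
width: 0.0476
```

>>> carry_out(rows=[{"travel": [0, 0, 0], "dr": [0, 0, 0.08]}, {"travel": [0, 0, 0], "dr": [0, 0, 0.08]}, {"travel": [0, 0, 0], "dr": [0, 0, 0.08]}, {"travel": [0, 0, 0], "dr": [0, 0, 0.08]}, {"travel": [0, 0, 0], "dr": [0, 0, 0.08]}, {"travel": [0, 0, 0], "dr": [0, 0, 0.08]}, {"travel": [0, 0, 0], "dr": [0, 0, 0.07]}, {"travel": [0, 0, 0], "dr": [0, 0, 0]}, {"travel": [0, 0, 0], "dr": [0, 0, 0]}, {"travel": [0, 0, 0], "dr": [0, 0, 0]}])

```text
clock: 16.18
tcp_pos: [0.5058, 0.242, 0.1443]
orientation: [0.002, -0.201, 0.98, 0.0]
contact_force: [0.8, 0.3, 8.3]
width: 0.047
```

```bash
python3 -c "
from h import *
s=r.sense();T=pose(s);print(np.degrees(np.arctan2(T[1,1],T[0,1])),s['moment'],s['contact_force'],s['q'],s['width'],T[:3,3])"
```

```text
113.15477211460251 [-0.00994009  0.00354238  0.07042735] [0.76347429 0.30630772 8.32440614] [ 3.85713763e-01 -1.72762758e-02  1.49534385e+00 -2.50514758e-04
  1.66045363e+00 -1.58923286e+00] 0.047022953376330216 [0.50580339 0.24198741 0.14427714]
```

>>> carry_out(rows=[{"travel": [0, 0, 0.001], "dr": [0, 0, 0]}, {"travel": [0, 0, 0.001], "dr": [0, 0, 0]}, {"travel": [0, 0, 0.001], "dr": [0, 0, 0]}, {"travel": [0, 0, 0.001], "dr": [0, 0, 0]}, {"travel": [0, 0, 0.001], "dr": [0, 0, 0]}, {"travel": [0, 0, 0.001], "dr": [0, 0, 0]}, {"travel": [0, 0, 0.001], "dr": [0, 0, 0]}, {"travel": [0, 0, 0.001], "dr": [0, 0, 0]}, {"travel": [0, 0, 0.001], "dr": [0, 0, 0]}, {"travel": [0, 0, 0], "dr": [0, 0, 0]}])

```text
clock: 17.02
tcp_pos: [0.5047, 0.2417, 0.1513]
orientation: [-0.001, -0.201, 0.98, -0.0]
contact_force: [1.1, -0.4, 0.9]
width: 0.0474
```

>>> carry_out(rows=[{"travel": [0, 0, 0.001], "dr": [0, 0, 0]}, {"travel": [0, 0, 0.001], "dr": [0, 0, 0]}, {"travel": [0, 0, 0.001], "dr": [0, 0, 0]}, {"travel": [0, 0, 0.001], "dr": [0, 0, 0]}, {"travel": [0, 0, 0.001], "dr": [0, 0, 0]}, {"travel": [0, 0, 0.001], "dr": [0, 0, 0]}, {"travel": [0, 0, 0], "dr": [0, 0, 0]}, {"travel": [0, 0, 0], "dr": [0, 0, 0]}, {"travel": [0, 0, 0], "dr": [0, 0, 0]}, {"travel": [0, 0, 0], "dr": [0, 0, 0]}])

```text
clock: 17.85
tcp_pos: [0.505, 0.2418, 0.1577]
orientation: [-0.0, -0.201, 0.98, -0.0]
contact_force: [0.6, 0.0, 0.0]
width: 0.0472
```

>>> carry_out(rows=[{"travel": [0, 0, 0.0075], "dr": [0, 0, 0]}, {"travel": [0, 0, 0.0075], "dr": [0, 0, 0]}, {"travel": [0, 0, 0.0075], "dr": [0, 0, 0]}, {"travel": [0, 0, 0.0075], "dr": [0, 0, 0]}, {"travel": [0, 0, 0.0075], "dr": [0, 0, 0]}, {"travel": [0, 0, 0.0075], "dr": [0, 0, 0]}, {"travel": [0, 0, 0.0075], "dr": [0, 0, 0]}, {"travel": [0, 0, 0.0075], "dr": [0, 0, 0]}, {"travel": [0, 0, 0.0075], "dr": [0, 0, 0]}, {"travel": [0, 0, 0], "dr": [0, 0, 0]}])

```text
clock: 18.68
tcp_pos: [0.5055, 0.242, 0.2275]
orientation: [0.001, -0.201, 0.98, 0.0]
contact_force: [-1.3, 0.9, 0.6]
width: 0.0472
```

Run:
```python
from h import *
s=r.sense(); print(s["tcp_pos"],s["width"],s["contact_force"],s["joint_velocities"].round(3))
f=lambda im,sl,w:cv2.resize(im[sl][:,:,::-1],w,interpolation=cv2.INTER_CUBIC)
S=camera("scene");t=camera("top");np.save("S.npy",S)
a=f(S,np.s_[120:300,200:460],(780,540))
cv2.imwrite("pics/end.png",np.ascontiguousarray(a)); cv2.imwrite("pics/endtop.png",t[:,:,::-1])
for p in((.505,.242,.232),(.505,.242,.172)): q=proj("scene",p); print(q,(q-[200,120])*3)
# moved-object check: top view difference in bystander areas
t0=cv2.imread("pics/top0.png"); d=cv2.absdiff(t0,t[:,:,::-1].copy()).max(2)
for n,(u,v) in dict(reel=(325,171),cup=(311,135),flask=(368,125),tweez=(318,222),brush=(330,222),driver=(443,275),spare=(218,283),yellow=(179,188)).items(): print(n,(d[v-14:v+14,u-14:u+14]>40).sum())
```

```text
[0.50550441 0.24204385 0.22754898] 0.04715107584192686 [-1.27955123  0.87158229  0.6274254 ] [ 0.     0.003  0.029 -0.    -0.023 -0.   ]
[390.74293883 192.78178889] [572.22881649 218.34536666]
[388.80053598 212.17155956] [566.40160795 276.51467867]
reel 0
cup 0
flask 0
tweez 0
brush 0
driver 0
spare 542
yellow 662
```

View pics/end.png

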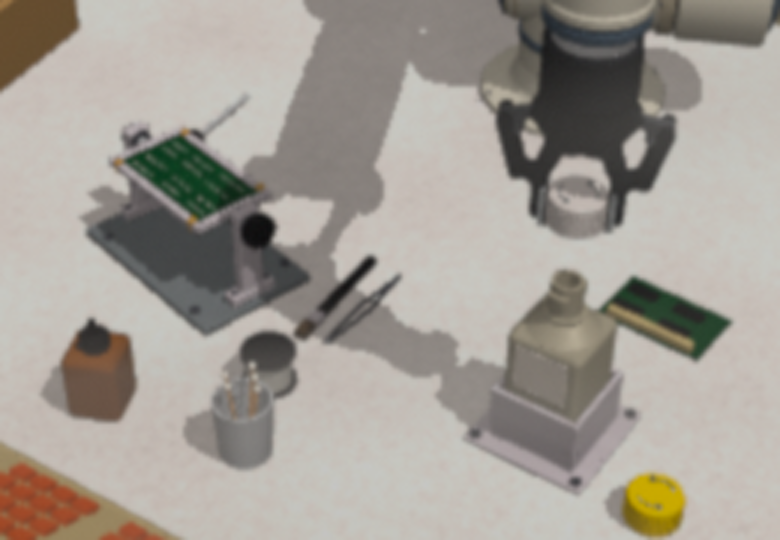

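The scene view shows the solder side up and level at (190,175), the bottle mouth open at (568,277), and the white cap held upright above it at (577,210). Bystanders haven't moved; the top-view differences at the spare card and yellow cap come from the arm covering them, and both are in place here.

```bash
python3 -c "
from rig import r
print(r.close_job())"
```

```text
the job is handed in; nothing more can be done
None
```

The card is turned solder side up, the cleaner bottle is open, and the job is handed in at about 19 s of the 54 s allowed.

- **Card:** I pushed rail A down with shut fingers, then swept rail B over and pressed it onto its stop. The finger stopped at z = 0.104 m as the force rose to 10 N. The wrist and scene pictures show the tin dots up and the card level.
- **Cap:** I gripped it at 60 N, pressed it down about 5.5 mm (8 N), turned it about 73° anticlockwise and lifted it straight off with no pull-back. It is held upright on the neck axis with its underside about 6 cm above the open mouth. I worked that height out from the tool position and checked it only roughly in the scene picture.
- **Checks that disagreed:** A before/after comparison of the top view showed no change at the reel, cup, flask, tweezers, brush and screwdriver. It did flag the spare card and the yellow cap. I put that down to the arm and its shadow covering them from above, as the scene picture shows both apparently in place. An automatic circle fit on the cap also failed, so I located it from its arrow marks in two views, which agreed within about 1 mm.

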